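Hang the washed kitchen tools on the utensil carousel

TASK

Hang every tool that stands eye-up on the white drying rack on the utensil carousel, each by its eye on a free hook of its own, always turning the carousel first so that the free hook you want points to the front, the robot's side, before you hang the tool there. Leave the tools already hanging, the brushes and the other things on the table as they are, and finish with an empty hook pointing straight to the front.

Things in the scene. Friction and masses are not known exactly. Their poses are not given: they have to be found in the camera images.
- potbrush: Pot brush: round wooden head 64 across, bristles down, 38 tall, stem 16 thick, 158 mm high, 75-155 g. May be absent (None). Stands upright on the rack deck, eye up (shape of the eye: see rack). Origin: on the stem's axis, 110 mm below its hanging point, 38 mm above its underside. z up along the stem; y along the width of the eye; x through its opening.
- potbrush_eye (a point): Hanging point of the potbrush, inside the top of its eye, where the centre of a hook's wire comes to rest: 148 mm above its underside. Axes as the body's.
- masher: Potato masher: steel plate 60 x 72 on two wires, black stem 18 thick, 166 mm high, 110-225 g. May be absent (None). Stands upright on the rack deck, eye up (shape of the eye: see rack). Origin: on the stem's axis, 110 mm below its hanging point, 46 mm above its underside. z up along the stem; y along the width of the eye; x through its opening.
- masher_eye (a point): Hanging point of the masher, inside the top of its eye, where the centre of a hook's wire comes to rest: 156 mm above its underside. Axes as the body's.
- mallet: Meat mallet: aluminium block head 66 x 46 x 46, stem 16 thick, 162 mm high, 180-365 g. May be absent (None). Stands upright on the rack deck, eye up (shape of the eye: see rack). Origin: on the stem's axis, 110 mm below its hanging point, 42 mm above its underside. z up along the stem; y along the width of the eye; x through its opening.
- mallet_eye (a point): Hanging point of the mallet, inside the top of its eye, where the centre of a hook's wire comes to rest: 152 mm above its underside. Axes as the body's.
- press: Burger press: white plastic disc 72 across, 12 to 20 thick, stem 18 thick, 146 mm high, 90-185 g. May be absent (None). Stands upright on the rack deck, eye up (shape of the eye: see rack). Origin: on the stem's axis, 110 mm below its hanging point, 26 mm above its underside. z up along the stem; y along the width of the eye; x through its opening.
- press_eye (a point): Hanging point of the press, inside the top of its eye, where the centre of a hook's wire comes to rest: 136 mm above its underside. Axes as the body's.
- ladle: Soup ladle, loose, 196 mm long, hanging head down by the same kind of eye on hook 0, where it stays; may be absent (None), and then hook 0 is free. Origin: 140 mm below its hanging point, so 140 mm below the hook point while it hangs.
- turner: Slotted turner with flat blade, loose, 196 mm long, hanging head down by the same kind of eye on hook 1, where it stays; may be absent (None), and then hook 1 is free. Origin: 140 mm below its hanging point, so 140 mm below the hook point while it hangs.
- spoon: Flat round spoon, loose, 196 mm long, hanging head down by the same kind of eye on hook 2, where it stays; may be absent (None), and then hook 2 is free. Origin: 140 mm below its hanging point, so 140 mm below the hook point while it hangs.
- skimmer: Round skimmer, loose, 196 mm long, hanging head down by the same kind of eye on hook 3, where it stays; may be absent (None), and then hook 3 is free. Origin: 140 mm below its hanging point, so 140 mm below the hook point while it hangs.
- whisk: Balloon whisk, loose, 196 mm long, hanging head down by the same kind of eye on hook 4, where it stays; may be absent (None), and then hook 4 is free. Origin: 140 mm below its hanging point, so 140 mm below the hook point while it hangs.
- carousel: Turning part of a steel utensil carousel: hub with six wire hooks 60 degrees apart. Origin on the upright axis, at table height. Turns both ways without limit against 0.05 N m (a little more when fast) and stays put. Grip on top: upright plate centred on the axis, 56 long (its x), 12 thick (its y), 290 to 336 mm high. Hub 48 across, top 292 mm high. Fixed foot: disc 190 across, 16 high.
- hook0 (a point): Hook 0: centre of its 5 mm wire at the lowest part, a level seat 98 to 112 mm out from the axis; this point is 105 out along the carousel's x, 250 high. Outside, the wire rises 15 to a tip 122 out; inside it slopes up to an arm 274 high. An eye goes over the tip from outside and down onto the seat. Hook k (1 to 5) is alike, turned 60 x k degrees anticlockwise from above.
- front (a point): Front place of the carousel, fixed: where a hook point lies when that hook points straight to the robot's side of the table (world -x from the axis), 105 mm from the axis, 250 mm high.
- rack: White slotted rack, fixed: deck 260 (x) by 450 (y), top 40 mm high, rim to 52; brush holder box 170 x 56, 95 tall, 260 mm from the origin at its -y end. Origin: under the deck centre, at table height. Every tool's eye: upright flat frame 34 wide, 46 tall, 8 thick, round top; opening 24 x 33; straight sides, good to grip, 8 to 30 mm below the hanging point; frame ends 10 above and 36 below it.
- brush0: Wooden scrubbing brush standing bristle-up in the holder box of the rack, 180 tall, 40 x 26; no eye; stays there. Origin: centre of its underside.
- brush1: Wooden scrubbing brush standing bristle-up in the holder box of the rack, 180 tall, 40 x 26; no eye; stays there. Origin: centre of its underside.
- brush2: Wooden scrubbing brush standing bristle-up in the holder box of the rack, 180 tall, 40 x 26; no eye; stays there. Origin: centre of its underside.
- bluejar: Blue plastic storage jar with twist cap, 92 across, 141 tall, bystander. Origin: centre of underside.
- glassjar: Glass jar with steel lid, 80 across, 116 tall, bystander. Origin: centre of underside.
- shoehorn: Curved grey plastic shoehorn lying on the table, 200 long along its x, 40 wide, 15 high, bystander. Origin: its middle, on the table.
There are look-alikes about, which are no part of the job. Of the things that look like the skimmer, the smaller one is meant. Leave any green look-alike of the whisk alone.

How it is judged (in metres and radians):
At the end, for the whole second after the job is handed in: The hanging point of each tool from the rack is within 20 mm of a hook point along both axes and 238 to 264 mm high, one tool per hook; the tools that hung before still hang there; some hook is within 36 mm (20 degrees) of the front place, with no tool within 55 mm; the carousel is still (((x of potbrush_eye in the frame of carousel between 0.085 and 0.125 m and y of potbrush_eye in the frame of carousel between -0.02 and 0.02 m) or (x of potbrush_eye in the frame of carousel between 0.0325 and 0.0725 m and y of potbrush_eye in the frame of carousel between 0.0709 and 0.1109 m) or (x of potbrush_eye in the frame of carousel between -0.0725 and -0.0325 m and y of potbrush_eye in the frame of carousel between 0.0709 and 0.1109 m) or (x of potbrush_eye in the frame of carousel between -0.125 and -0.085 m and y of potbrush_eye in the frame of carousel between -0.02 and 0.02 m) or (x of potbrush_eye in the frame of carousel between -0.0725 and -0.0325 m and y of potbrush_eye in the frame of carousel between -0.1109 and -0.0709 m) or (x of potbrush_eye in the frame of carousel between 0.0325 and 0.0725 m and y of potbrush_eye in the frame of carousel between -0.1109 and -0.0709 m)) and ((x of masher_eye in the frame of carousel between 0.085 and 0.125 m and y of masher_eye in the frame of carousel between -0.02 and 0.02 m) or (x of masher_eye in the frame of carousel between 0.0325 and 0.0725 m and y of masher_eye in the frame of carousel between 0.0709 and 0.1109 m) or (x of masher_eye in the frame of carousel between -0.0725 and -0.0325 m and y of masher_eye in the frame of carousel between 0.0709 and 0.1109 m) or (x of masher_eye in the frame of carousel between -0.125 and -0.085 m and y of masher_eye in the frame of carousel between -0.02 and 0.02 m) or (x of masher_eye in the frame of carousel between -0.0725 and -0.0325 m and y of masher_eye in the frame of carousel between -0.1109 and -0.0709 m) or (x of masher_eye in the frame of carousel between 0.0325 and 0.0725 m and y of masher_eye in the frame of carousel between -0.1109 and -0.0709 m)) and ((x of mallet_eye in the frame of carousel between 0.085 and 0.125 m and y of mallet_eye in the frame of carousel between -0.02 and 0.02 m) or (x of mallet_eye in the frame of carousel between 0.0325 and 0.0725 m and y of mallet_eye in the frame of carousel between 0.0709 and 0.1109 m) or (x of mallet_eye in the frame of carousel between -0.0725 and -0.0325 m and y of mallet_eye in the frame of carousel between 0.0709 and 0.1109 m) or (x of mallet_eye in the frame of carousel between -0.125 and -0.085 m and y of mallet_eye in the frame of carousel between -0.02 and 0.02 m) or (x of mallet_eye in the frame of carousel between -0.0725 and -0.0325 m and y of mallet_eye in the frame of carousel between -0.1109 and -0.0709 m) or (x of mallet_eye in the frame of carousel between 0.0325 and 0.0725 m and y of mallet_eye in the frame of carousel between -0.1109 and -0.0709 m)) and ((x of press_eye in the frame of carousel between 0.085 and 0.125 m and y of press_eye in the frame of carousel between -0.02 and 0.02 m) or (x of press_eye in the frame of carousel between 0.0325 and 0.0725 m and y of press_eye in the frame of carousel between 0.0709 and 0.1109 m) or (x of press_eye in the frame of carousel between -0.0725 and -0.0325 m and y of press_eye in the frame of carousel between 0.0709 and 0.1109 m) or (x of press_eye in the frame of carousel between -0.125 and -0.085 m and y of press_eye in the frame of carousel between -0.02 and 0.02 m) or (x of press_eye in the frame of carousel between -0.0725 and -0.0325 m and y of press_eye in the frame of carousel between -0.1109 and -0.0709 m) or (x of press_eye in the frame of carousel between 0.0325 and 0.0725 m and y of press_eye in the frame of carousel between -0.1109 and -0.0709 m)) and height (world z) of potbrush_eye between 0.238 and 0.264 m and height (world z) of masher_eye between 0.238 and 0.264 m and height (world z) of mallet_eye between 0.238 and 0.264 m and height (world z) of press_eye between 0.238 and 0.264 m and height (world z) of each of ladle, turner, spoon, skimmer, whisk above 0.1 m and x of ladle in the frame of carousel between 0.055 and 0.155 m and y of ladle in the frame of carousel between -0.05 and 0.05 m and x of turner in the frame of carousel between 0.0025 and 0.1025 m and y of turner in the frame of carousel between 0.0409 and 0.1409 m and x of spoon in the frame of carousel between -0.1025 and -0.0025 m and y of spoon in the frame of carousel between 0.0409 and 0.1409 m and x of skimmer in the frame of carousel between -0.155 and -0.055 m and y of skimmer in the frame of carousel between -0.05 and 0.05 m and x of whisk in the frame of carousel between -0.1025 and -0.0025 m and y of whisk in the frame of carousel between -0.1409 and -0.0409 m and horizontal distance between potbrush_eye and masher_eye above 0.05 m and horizontal distance between each of potbrush_eye, masher_eye and mallet_eye above 0.05 m and horizontal distance between each of potbrush_eye, masher_eye, mallet_eye and press_eye above 0.05 m and horizontal distance between each of potbrush_eye, masher_eye, mallet_eye, press_eye and ladle above 0.05 m and horizontal distance between each of potbrush_eye, masher_eye, mallet_eye, press_eye and turner above 0.05 m and horizontal distance between each of potbrush_eye, masher_eye, mallet_eye, press_eye and spoon above 0.05 m and horizontal distance between each of potbrush_eye, masher_eye, mallet_eye, press_eye and skimmer above 0.05 m and horizontal distance between each of potbrush_eye, masher_eye, mallet_eye, press_eye and whisk above 0.05 m and ((x of front in the frame of carousel between 0.069 and 0.141 m and y of front in the frame of carousel between -0.036 and 0.036 m) or (x of front in the frame of carousel between 0.0165 and 0.0885 m and y of front in the frame of carousel between 0.0549 and 0.1269 m) or (x of front in the frame of carousel between -0.0885 and -0.0165 m and y of front in the frame of carousel between 0.0549 and 0.1269 m) or (x of front in the frame of carousel between -0.141 and -0.069 m and y of front in the frame of carousel between -0.036 and 0.036 m) or (x of front in the frame of carousel between -0.0885 and -0.0165 m and y of front in the frame of carousel between -0.1269 and -0.0549 m) or (x of front in the frame of carousel between 0.0165 and 0.0885 m and y of front in the frame of carousel between -0.1269 and -0.0549 m)) and horizontal distance between each of potbrush_eye, masher_eye, mallet_eye, press_eye, ladle, turner, spoon, skimmer, whisk and front above 0.055 m and angular speed of carousel below 0.1 rad/s); the robot touches nothing.
It fails at once if a tool is put on a hook that has not been brought round to the front ((contact force between potbrush and the fingers above 1 N and contact force between potbrush and carousel above 1 N and horizontal distance between potbrush_eye and front above 0.075 m) or (contact force between masher and the fingers above 1 N and contact force between masher and carousel above 1 N and horizontal distance between masher_eye and front above 0.075 m) or (contact force between mallet and the fingers above 1 N and contact force between mallet and carousel above 1 N and horizontal distance between mallet_eye and front above 0.075 m) or (contact force between press and the fingers above 1 N and contact force between press and carousel above 1 N and horizontal distance between press_eye and front above 0.075 m)).
It fails at once if a brush, a jar or the shoehorn is moved more than 40 mm or tipped ((distance of brush0 from where it was at the start of the episode above 0.04 m or angle between brush0's own z axis and vertical above 0.5 rad) or (distance of brush1 from where it was at the start of the episode above 0.04 m or angle between brush1's own z axis and vertical above 0.5 rad) or (distance of brush2 from where it was at the start of the episode above 0.04 m or angle between brush2's own z axis and vertical above 0.5 rad) or (distance of bluejar from where it was at the start of the episode above 0.04 m or angle between bluejar's own z axis and vertical above 0.5 rad) or (distance of glassjar from where it was at the start of the episode above 0.04 m or angle between glassjar's own z axis and vertical above 0.5 rad) or (distance of shoehorn from where it was at the start of the episode above 0.04 m or angle between shoehorn's own z axis and vertical above 0.5 rad)).
Of ladle, turner, spoon, skimmer, whisk only 2 to 2 are there at a start; the rules pass over those that are not, and their reading is None.
Of potbrush, masher, mallet, press only 2 to 3 are there at a start; the rules pass over those that are not, and their reading is None.
At some moment in a run one of potbrush, masher, mallet, press may be knocked a few centimetres aside while the robot is not near it.
Once in a run the grip may slacken for a moment while it holds something.
It also fails if it takes over 210 s, if anything falls off the work surface, if the arm or the gripper's body presses on something with over 40 N, if the wrist force passes 120 N, or if a joint passes its speed limit or range.

ROBOT

A 7-joint arm with a two-finger parallel gripper is mounted at the origin on the work surface. World frame = base frame: x ahead of the robot, y to its left, z up, the work surface at z = 0. Lengths are in mm, angles in degrees, forces in N, time in s.
With the tool pointing down it reaches from about 375 to 925 mm from the base axis. Payload 3.1 kg.
Tool frame: the origin (TCP) lies where the fingers leave the gripper's body, on its centre line; the fingertips stand 73 mm ahead of it and the grasp point (between the pads) lies 54 mm ahead of it; z points along the fingers, y is the line along which they close (so a half turn about z gives the same grasp; the last joint's range is limited). The gripper opens to 85 mm and grips with 20 to 120 N. Pads are 22 mm wide; open, the fingers measure 114 mm over their backs; the gripper's body (76 mm by 85 mm) begins 54 mm behind the grasp point. The pads swing forward as they close: fully open they stand 13 mm farther back than shut.
Start: joints at [-69.316, 21.939, 2.515, 91.553, -1.026, 66.532, -2.859], TCP at [287.848, 582.793, 303.869] pointing down, gripper open.
Joint ranges: [-149.38, 149.38], [-23.57, 123.04], [-84.95, 90], [0, 143.3], [-89.99, 269.99], [3.08, 112.72], [-163.45, 163.45]. Speed limits (degrees/s): [159.86, 159.86, 180, 180, 180, 180, 180].

INTERFACE

Orientations are given as a 3x3 rotation matrix whose columns are the frame's x, y, z axes.
In Python, from station import env gives the robot as it stands. The module is installed in compiled form; this text tells all that it offers.
- The arm moves only by the tool send_rows, never from a script. Its argument "increments" is one flat list of numbers, 7 for each row, row after row: the shift along the tool's x, y, z in cm, then the turn, a rotation vector about the tool's x, y, z in degrees, then the closure, from 0 (fully open) to 1 (shut). A call has 1 to 8 rows; each row shifts and turns the commanded pose from where the row before left it, along the tool's axes as they then stand; what a row does not reach is not made up. A row lasts 1/12 s, in which the tool goes at most 41.7 mm and 7.16 degrees, less where a joint would pass 70% of its speed; a pose out of reach is approached as far as the arm can. A call is refused whole if a number of a shift passes 4.17 or a number of a turn 7.16, either way. A call with a gripper value outside its range is refused whole. The fingers move at their own pace and stop on an object; "newtons" is the grip in N (left out, the last holds). Time passes only in rows, so rows that do not move let the fingers close. It gives the time, the measured TCP pose, the force, the opening and the grip force at its end, in the units of the state.
- env.read_state(): the state, without advancing time (a new reading comes with each control period).
- env.snapshot(name): name is "scene" or "side" or "wrist"; returns a dict with "pixels" (420x560x3 uint8, red, green, blue), "fx", "fy", "cx", "cy" (pixels), "eye" and "rotation" of the camera in the world. Camera axes: x right, y up, looking along -z (the intrinsics and any distortion apply to the point x, -y, -z); pixel columns grow to the right and rows downward; lengths in mm; the calibration is good to about 2 mm. A picture is of the moment at which its call begins. There is no depth.
- env.job_done(): hands the job in; it is judged then, once.
The state is a dict: "time_s": time; "qpos": joint angles; "joint_vel": joint speeds; "tau": joint torques, N m; "ee_pos": TCP position; "orientation": TCP orientation; "ft_force": force on the tool from outside, world axes, zero at the start; "torque": the same for the moment, N m; "finger_gap": finger opening in mm; "grasp_force": force on a finger pad.
Only numpy, scipy, OpenCV 4.12 (cv2) and the standard library are available. Lean on these libraries where they do the work, as an engineer would, in place of code of your own. Each camera call takes 0.05 s, during which the arm holds its last target. There are 200 camera calls.

## Working session

There is one attempt and no reset: what is moved stays moved. The work goes in short steps, Python scripts to look and compute and a tool call to move; the robot and the scene stay as the last step left them, time stands still between calls to the robot, and variables do not carry over. Pictures are saved under pics/ and viewed, at most 14 in all, crops included, and the job is handed in when it is done.

Besides the shell and the picture viewer there is one more tool, called after ">>>" as name(argument=value, ...) on one line, values as JSON. send_rows: Moves the arm, as the interface text tells. Its arguments: {"type":"object","properties":{"increments":{"type":"array","items":{"type":"number"}},"newtons":{"type":"number"}},"required":["increments"]}

```bash
mkdir -p pics
cat > h.py <<'E'
import numpy as np, cv2, json
from station import env
def snap(n,f):
    s=env.snapshot(n); cv2.imwrite(f'pics/{f}.png',s['pixels'][:,:,::-1])
    np.save(f'pics/{f}.npy',np.array([{k:v for k,v in s.items() if k!='pixels'}],dtype=object)); return s
def load(f): return np.load(f'pics/{f}.npy',allow_pickle=True)[0]
def ray(s,u,v):
    d=np.array([(u-s['cx'])/s['fx'],-(v-s['cy'])/s['fy'],-1.]); return np.array(s['eye'],float),np.array(s['rotation'])@d
def atz(s,u,v,z):
    e,d=ray(s,u,v); return e+d*(z-e[2])/d[2]
def proj(s,p):
    c=np.array(s['rotation']).T@(np.array(p,float)-s['eye']); return np.array([s['cx']+s['fx']*c[0]/-c[2], s['cy']-s['fy']*c[1]/-c[2]])
def tri(*o):
    A=np.zeros((3,3));b=np.zeros(3)
    for s,u,v in o:
        e,d=ray(s,u,v);d/=np.linalg.norm(d);P=np.eye(3)-np.outer(d,d);A+=P;b+=P@e
    return np.linalg.solve(A,b)
E
python3 - <<'E'
from h import *
ims=[]
for n in ('scene','side','wrist'):
    s=snap(n,n+'0'); print(n,{k:np.round(v,3).tolist() for k,v in s.items() if k!='pixels'})
print(env.read_state())
E
```

```text
scene {'fx': 492.421, 'fy': 492.421, 'cx': 275.017, 'cy': 209.538, 'eye': [1503.854, -336.387, 828.608], 'rotation': [[0.309, -0.548, 0.777], [0.951, 0.165, -0.262], [0.015, 0.82, 0.572]]}
side {'fx': 426.043, 'fy': 426.043, 'cx': 275.797, 'cy': 212.138, 'eye': [41.996, -673.411, 900.021], 'rotation': [[0.766, 0.431, -0.477], [-0.643, 0.518, -0.564], [0.004, 0.739, 0.673]]}
wrist {'fx': 292.204, 'fy': 292.204, 'cx': 278.457, 'cy': 211.248, 'eye': [214.539, 619.777, 371.978], 'rotation': [[0.443, -0.85, -0.284], [0.897, 0.419, 0.144], [-0.003, -0.319, 0.948]]}
{'time_s': 0.15, 'qpos': array([-69.31673232,  21.98068559,   2.51296139,  91.62800159,
        -1.02696354,  66.53224916,  -2.85818954]), 'joint_vel': array([-0.04483651,  0.02153446,  0.02489844, -0.29256882, -0.08845766,
       -0.02043615, -0.09194424]), 'tau': array([ 2.02514442e-03, -4.34053802e+01,  1.02691423e+00, -2.49979538e+01,
        1.07698105e-02,  7.24831450e-03, -2.13134018e-05]), 'ee_pos': array([287.59504803, 582.25725949, 302.78491452]), 'orientation': array([[-8.96618555e-01,  4.42802970e-01, -8.35162635e-04],
       [ 4.42803749e-01,  8.96616565e-01, -1.89100384e-03],
       [-8.85214619e-05, -2.06532227e-03, -9.99997863e-01]]), 'ft_force': array([-0.06410244,  0.47668408, -0.88358707]), 'torque': array([-0.00100464,  0.03705138,  0.00240462]), 'grasp_force': 0.0, 'finger_gap': 85.53060248145597}
```

View pics/scene0.png

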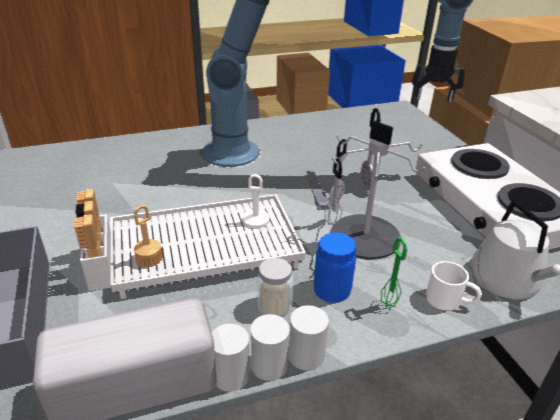

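View pics/side0.png

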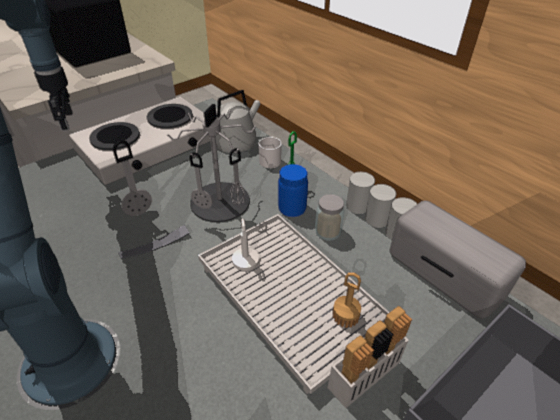

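The scene shows the press at (255,205), the pot brush at (146,240), the carousel at (372,180) and the green whisk look-alike at (397,270). The side view shows a big skimmer at (133,185), apart from the carousel tools at (197,175) and (236,175). I'll check them in one close crop.

Run:
```python
import cv2,numpy as np
a=cv2.imread('pics/scene0.png')[95:265,300:440];b=cv2.imread('pics/side0.png')[90:260,100:260]
r=lambda i:cv2.resize(i,None,fx=600/170*0.75,fy=600/170*0.75,interpolation=cv2.INTER_CUBIC)
cv2.imwrite('pics/crop1.png',np.hstack([r(a),r(b)]))
```

```text
(no output)
```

View pics/crop1.png

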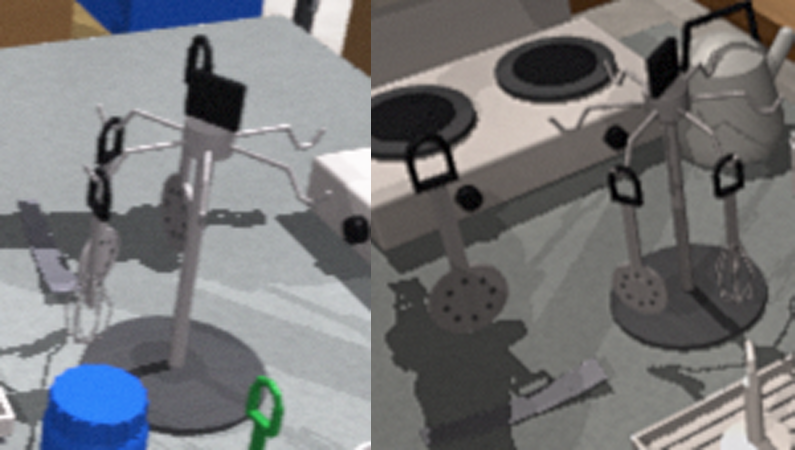

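Run:
```python
from h import *
A=load('scene0');B=load('side0')
sc=lambda u,v:(A,300+u/2.647,95+v/2.647); sd=lambda u,v:(B,100+(u-371)/2.647,90+v/2.647)
for n,a,b in [('plate',(215,101),(663,68)),('foot',(180,372),(689,300)),('skimeye',(110,130),(625,180)),('whiskeye',(99,190),(728,168)),('bigskim eye',(200,55),(432,150)),('bigdisc',(175,205),(468,298))]:
    print(n,tri(sc(*a),sd(*b)).round())
print('foot z16',atz(*sc(180,372),16).round(),atz(*sd(689,300),16).round())
p=lambda u,v:(A,u,v);q=lambda u,v:(B,u,v)
for n,a,b in [('press eye',(256,180),(247,226)),('press base',(257,218),(246,260)),('brush eye top',(142,208),(353,277)),('brush head',(149,252),(347,311)),
 ('bluejar top',(337,243),(292,172)),('shoehorn',(322,195),(165,237))]:
    print(n,tri(p(*a),q(*b)).round())
for n,cs,cd in [('rack',[(108,207),(296,198),(302,249),(124,290)],[(278,218),(400,305),(313,380),(200,260)])]:
    for c in cs: print('s',atz(A,*c,45).round())
    for c in cd: print('d',atz(B,*c,45).round())
```

```text
plate [575. 238. 311.]
foot [574. 242.  -4.]
skimeye [483. 182. 243.]
whiskeye [577. 132. 239.]
bigskim eye [355. 347. 247.]
bigdisc [347. 345.  53.]
foot z16 [589. 237.  16.] [560. 211.  16.]
press eye [475. -46. 169.]
press base [467. -43.  44.]
brush eye top [ 542. -334.  187.]
brush head [ 545. -335.   60.]
bluejar top [732.  71. 139.]
shoehorn [357. 200.   7.]
s [ 295. -418.   45.]
s [402.  98.  45.]
s [623.  33.  45.]
s [ 642. -399.   45.]
d [637.  20.  45.]
d [ 665. -402.   45.]
d [ 374. -404.   45.]
d [373.  27.  45.]
```

```bash
cat >> h.py <<'E'
from scipy.spatial.transform import Rotation as R
def plan(pos,yaw,cl=0,vmax=38,tilt=None):
    "rows (cm,deg) from measured pose to TCP pos, pointing down with tool y at world angle yaw"
    s=env.read_state(); p0=np.array(s['ee_pos']);O=np.array(s['orientation'])
    a=np.radians(yaw); y=np.array([np.cos(a),np.sin(a),0]); z=np.array([0,0,-1.]); T=np.c_[np.cross(y,z),y,z]
    rv=R.from_matrix(O.T@T).as_rotvec(degrees=True); d=np.array(pos)-p0
    n=int(max(np.ceil(np.linalg.norm(d)/vmax),np.ceil(np.linalg.norm(rv)/7),1)); C=O
    print('t',round(s['time_s'],2),'pos',p0.round(1),'yaw',round(np.degrees(np.arctan2(O[1,1],O[0,1])),1),'q7',s['qpos'][6].round(),'n',n,'gap',round(s['finger_gap'],1),'gf',round(s['grasp_force'],1),'F',np.array(s['ft_force']).round(1))
    for i in range(n):
        t=C.T@d/n/10; print([float(x) for x in t.round(2)]+[float(x) for x in (rv/n).round(1)]+[cl]); C=C@R.from_rotvec(rv/n,degrees=True).as_matrix()
E
python3 -c "
from h import *
plan((575,238,470),-59)"
```

```text
t 0.15 pos [287.6 582.3 302.8] yaw 63.7 q7 -3.0 n 18 gap 85.5 gf 0.0 F [-0.1  0.5 -0.9]
[-2.28, -1.01, -0.93, -0.0, 0.0, 6.8, 0]
[-2.38, -0.73, -0.93, -0.0, 0.0, 6.8, 0]
[-2.45, -0.44, -0.93, -0.0, 0.0, 6.8, 0]
[-2.49, -0.15, -0.93, -0.0, 0.0, 6.8, 0]
[-2.49, 0.15, -0.93, -0.0, 0.0, 6.8, 0]
[-2.45, 0.44, -0.93, -0.0, 0.0, 6.8, 0]
[-2.38, 0.73, -0.93, -0.0, 0.0, 6.8, 0]
[-2.28, 1.01, -0.93, -0.0, 0.0, 6.8, 0]
[-2.14, 1.27, -0.93, -0.0, 0.0, 6.8, 0]
[-1.98, 1.52, -0.93, -0.0, 0.0, 6.8, 0]
[-1.78, 1.74, -0.93, -0.0, 0.0, 6.8, 0]
[-1.56, 1.94, -0.93, -0.0, 0.0, 6.8, 0]
[-1.32, 2.11, -0.93, -0.0, 0.0, 6.8, 0]
[-1.06, 2.25, -0.93, -0.0, 0.0, 6.8, 0]
[-0.79, 2.36, -0.93, -0.0, 0.0, 6.8, 0]
[-0.5, 2.44, -0.93, -0.0, 0.0, 6.8, 0]
[-0.21, 2.48, -0.93, -0.0, 0.0, 6.8, 0]
[0.09, 2.49, -0.93, -0.0, 0.0, 6.8, 0]
```

>>> send_rows(increments=[-2.3,-1,-2,0,0,6.8,0,-2.4,-0.7,-2,0,0,6.8,0,-2.45,-0.45,-2,0,0,6.8,0,-2.5,-0.15,-2,0,0,6.8,0,-2.5,0.15,-2,0,0,6.8,0,-2.45,0.45,-2,0,0,6.8,0,-2.4,0.7,-2,0,0,6.8,0,-2.3,1,-2,0,0,6.8,0])

```text
time_s: 0.82
ee_pos: [416.6, 428.1, 464.4]
orientation: [[-0.156, 0.988, -0.001], [0.988, 0.156, -0.001], [-0.0, -0.001, -1.0]]
ft_force: [0.4, -0.0, -0.6]
finger_gap: 85.4
grasp_force: 0.0
```

>>> send_rows(increments=[-2.15,1.3,0,0,0,6.8,0,-2,1.5,0,0,0,6.8,0,-1.8,1.75,0,0,0,6.8,0,-1.55,1.95,0,0,0,6.8,0,-1.3,2.1,0,0,0,6.8,0,-1.05,2.25,0,0,0,6.8,0,-0.8,2.35,0,0,0,6.8,0,-0.5,2.45,0,0,0,6.8,0])

```text
time_s: 1.48
ee_pos: [545.1, 275.7, 463.5]
orientation: [[0.712, 0.702, -0.001], [0.702, -0.712, -0.0], [-0.001, -0.0, -1.0]]
ft_force: [0.5, 0.3, 0.1]
finger_gap: 85.4
grasp_force: 0.0
```

>>> send_rows(increments=[-0.2,2.5,-0.3,0,0,6.8,0,0.1,2.5,-0.3,0,0,6.8,0,0,0,0,0,0,0,0,0,0,0,0,0,0,0])

```text
time_s: 1.82
ee_pos: [578.2, 236.1, 469.7]
orientation: [[0.856, 0.516, 0.0], [0.516, -0.856, -0.001], [-0.0, 0.001, -1.0]]
ft_force: [0.1, 0.1, 1.7]
finger_gap: 85.6
grasp_force: 0.0
```

```bash
python3 -c "
from h import *
snap('wrist','w1'); plan((575,238,480),-59)"
```

```text
t 1.87 pos [577.2 238.2 469.5] yaw -58.7 q7 -78.0 n 1 gap 85.3 gf 0.0 F [ 0.2  0.9 -0.4]
[-0.2, -0.1, -1.05, -0.0, 0.0, 0.3, 0]
```

View pics/w1.png

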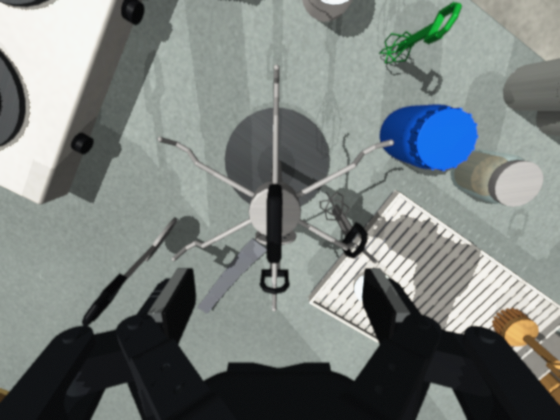

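The wrist view shows the hub at (274,212), plate vertical at column 274, free tips at (275,68), (161,139), (390,143), (178,257), skimmer at (274,285) and whisk at (352,240).

```bash
cat > fit.py <<'E'
from h import *
from scipy.optimize import least_squares
def fit(s,obs,x0):  # obs: list (hook k,u,v), tips
    def res(p):
        r=[]
        for k,u,v in obs:
            a=np.radians(p[2]+60*k); r+=list(proj(s,[p[0]+122*np.cos(a),p[1]+122*np.sin(a),265])-[u,v])
        return r
    o=least_squares(res,x0); print('axis,theta',o.x.round(1),'rms px',np.sqrt(np.mean(o.fun**2)).round(2)); return o.x
E
python3 -c "
from fit import *
s=load('w1')
for u,v in [(275,187),(275,265)]: print('plate top',atz(s,u,v,336).round(1))
fit(s,[(0,275,68),(1,161,139),(5,390,143),(2,178,257)],[575,238,31])"
```

```text
plate top [604.7 255.6 336. ]
plate top [550.9 223.5 336. ]
axis,theta [574.5 237.4  30.7] rms px 1.71
```

>>> send_rows(increments=[-0.1,0,3.1,0,0,0.6,0,0,0,3.1,0,0,0,0,0,0,3.1,0,0,0,0,0,0,0,0,0,0,1,0,0,0,0,0,0,1,0,0,0,0,0,0,1,0,0,0,0,0,0,1,0,0,0,0,0,0,1], newtons=40)

```text
time_s: 2.53
ee_pos: [577.4, 238.6, 379.7]
orientation: [[0.859, 0.511, 0.004], [0.511, -0.86, 0.002], [0.005, 0.0, -1.0]]
ft_force: [-0.3, -0.1, 1.3]
finger_gap: 25.6
grasp_force: 0.0
```

>>> send_rows(increments=[0,0,0,0,0,0,1,0,0,0,0,0,0,1,0,0,0,0,0,-4.9,1,0,0,0,0,0,-4.9,1,0,0,0,0,0,-4.9,1,0,0,0,0,0,-4.9,1,0,0,0,0,0,-4.9,1,0,0,0,0,0,-4.8,1])

```text
time_s: 3.2
ee_pos: [575.6, 240.3, 379.2]
orientation: [[0.494, 0.869, -0.0], [0.869, -0.494, 0.004], [0.004, -0.002, -1.0]]
ft_force: [-5.9, 1.4, 5.3]
finger_gap: 11.2
grasp_force: 41.4
```

Now settle, open, rise, then move over to the press (next is its close look).

>>> send_rows(increments=[0,0,0,0,0,0,1,0,0,0,0,0,0,1,0,0,0,0,0,0,0,0,0,0,0,0,0,0,0,0,0,0,0,0,0,0,0,-1.5,0,0,0,0,0,0,-3.5,0,0,0,0,0,0,-3.5,0,0,0,0])

```text
time_s: 3.87
ee_pos: [575.6, 237.2, 460.2]
orientation: [[0.501, 0.866, -0.005], [0.866, -0.501, -0.003], [-0.005, -0.002, -1.0]]
ft_force: [1.2, 0.0, 1.3]
finger_gap: 82.3
grasp_force: 0.0
```

```bash
python3 -c "
from h import *
s=snap('wrist','w2')
a=snap('scene','s2');b=snap('side','d2')
for p in [(475,-46,176),(542,-334,188)]: print(proj(a,p),proj(b,p))
plan((475,-46,320),-30)"
python3 - <<'E'
import cv2,numpy as np
a=cv2.imread('pics/w2.png')
S=cv2.imread('pics/scene0.png');D=cv2.imread('pics/side0.png')
r=lambda i:cv2.resize(i,(200,200),interpolation=cv2.INTER_CUBIC)
st=np.hstack([r(S[170:230,226:286]),r(S[200:270,115:185]),r(D[215:275,215:275]),r(D[265:335,315:385])])
cv2.imwrite('pics/c2.png',np.vstack([cv2.resize(a,(533,400)).copy() if 0 else np.pad(cv2.resize(a,(533,400)),((0,0),(0,267),(0,0))),st]))
E
```

```text
[254.55844237 179.14248504] [245.44146555 221.86290823]
[140.34969124 208.3716101 ] [351.5787064  275.51056431]
t 4.02 pos [578.1 237.4 465.9] yaw -30.1 q7 -51.0 n 9 gap 85.5 gf 0.0 F [-0.7  0.7  0. ]
[-3.31, 0.58, 1.6, 0.0, -0.0, -0.0, 0]
[-3.31, 0.58, 1.61, 0.0, -0.0, -0.0, 0]
[-3.31, 0.58, 1.61, 0.0, -0.0, -0.0, 0]
[-3.31, 0.58, 1.61, 0.0, -0.0, -0.0, 0]
[-3.31, 0.58, 1.61, 0.0, -0.0, -0.0, 0]
[-3.3, 0.58, 1.61, 0.0, -0.0, -0.0, 0]
[-3.3, 0.58, 1.62, 0.0, -0.0, -0.0, 0]
[-3.3, 0.58, 1.62, 0.0, -0.0, -0.0, 0]
[-3.3, 0.58, 1.62, 0.0, -0.0, -0.0, 0]
```

View pics/c2.png

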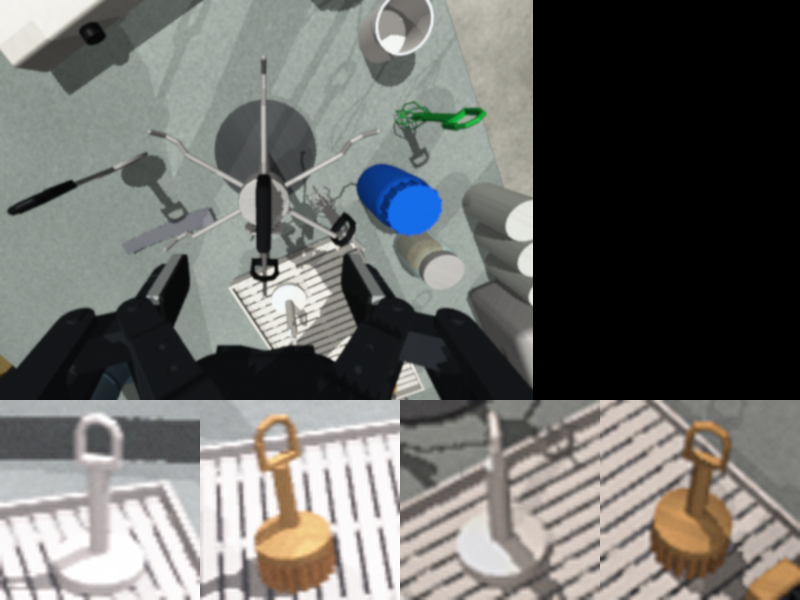

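```bash
python3 -c "
from fit import *
s=load('w2'); fit(s,[(0,277,61),(1,159,138),(5,396,138),(2,181,257)],[575,238,60])
plan((475,-46,330),50)"
```

```text
axis,theta [576.1 237.8  60.5] rms px 2.79
t 4.02 pos [578.1 237.4 465.9] yaw -30.1 q7 -51.0 n 12 gap 85.5 gf 0.0 F [-0.7  0.7  0. ]
[-2.48, 0.43, 1.12, 0.0, -0.0, -6.7, 0]
[-2.51, 0.14, 1.12, 0.0, -0.0, -6.7, 0]
[-2.51, -0.15, 1.12, 0.0, -0.0, -6.7, 0]
[-2.48, -0.44, 1.12, 0.0, -0.0, -6.7, 0]
[-2.41, -0.72, 1.12, 0.0, -0.0, -6.7, 0]
[-2.31, -1.0, 1.12, 0.0, -0.0, -6.7, 0]
[-2.18, -1.26, 1.12, 0.0, -0.0, -6.7, 0]
[-2.02, -1.5, 1.12, 0.0, -0.0, -6.7, 0]
[-1.83, -1.73, 1.13, 0.0, -0.0, -6.7, 0]
[-1.62, -1.93, 1.13, 0.0, -0.0, -6.7, 0]
[-1.38, -2.1, 1.13, 0.0, -0.0, -6.7, 0]
[-1.13, -2.25, 1.13, 0.0, -0.0, -6.7, 0]
```

Axis about (576,238), carousel angle about 60 (hook 2 to the front).

>>> send_rows(increments=[-2.5,0.4,0,0,0,-6.7,0,-2.5,0.1,0,0,0,-6.7,0,-2.5,-0.2,0,0,0,-6.7,0,-2.5,-0.4,1,0,0,-6.7,0,-2.4,-0.7,1.5,0,0,-6.7,0,-2.3,-1,1.5,0,0,-6.7,0,-2.2,-1.3,1.5,0,0,-6.7,0,-2,-1.5,1.5,0,0,-6.7,0])

```text
time_s: 4.68
ee_pos: [505.4, 47.4, 389.7]
orientation: [[-0.405, 0.914, -0.002], [0.914, 0.405, -0.001], [0.0, -0.002, -1.0]]
ft_force: [0.6, 0.5, 1.3]
finger_gap: 85.2
grasp_force: 0.0
```

>>> send_rows(increments=[-1.8,-1.7,1.6,0,0,-6.7,0,-1.6,-1.9,1.6,0,0,-6.7,0,-1.4,-2.1,1.6,0,0,-6.7,0,-1.1,-2.3,1.6,0,0,-6.7,0,0,0,0,0,0,0,0,0,0,0,0,0,0,0])

```text
time_s: 5.18
ee_pos: [470.6, -47.3, 325.6]
orientation: [[-0.767, 0.641, -0.005], [0.642, 0.767, -0.0], [0.003, -0.003, -1.0]]
ft_force: [1.2, 0.7, 0.5]
finger_gap: 85.3
grasp_force: 0.0
```

```bash
python3 -c "
from h import *
s=snap('wrist','w3');print(proj(s,(475,-46,176)))
plan((475,-46,330),50)"
```

```text
[282.55828612 225.24371339]
t 5.23 pos [471.8 -45.7 326.7] yaw 50.3 q7 51.0 n 1 gap 85.2 gf 0.0 F [0.7 0.  1.3]
[-0.26, 0.18, -0.33, -0.1, -0.1, 0.3, 0]
```

View pics/w3.png

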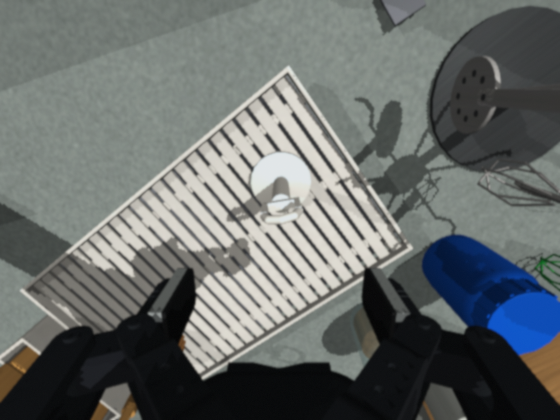

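The press eye is at about (282,213), its disc at (281,182); zoom to read the eye's angle.

```bash
python3 -c "
import cv2
a=cv2.imread('pics/w3.png')[140:240,220:340]
cv2.imwrite('pics/c3.png',cv2.resize(a,None,fx=6,fy=6,interpolation=cv2.INTER_CUBIC))"
```

```text
(no output)
```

View pics/c3.png

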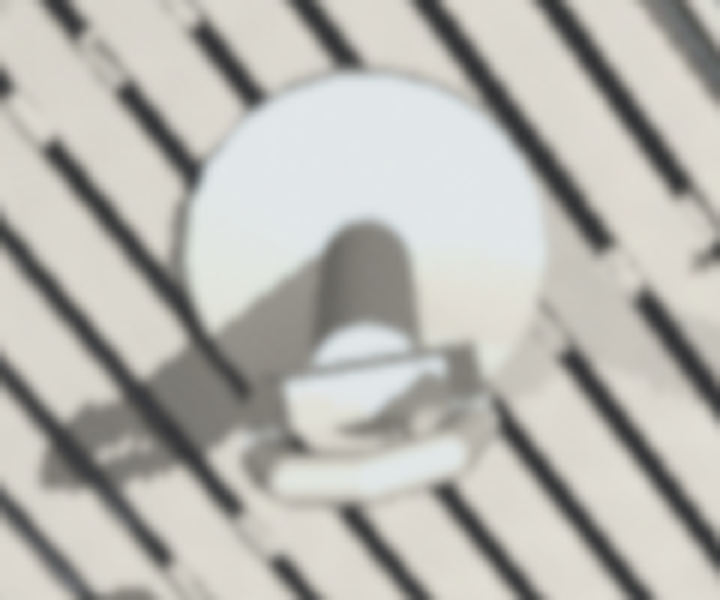

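```bash
python3 -c "
from h import *
s=load('w3')
P=lambda u,v,z:atz(s,220+u/6,140+v/6,z)
for (a,b,z) in [((285,378),(475,346),140),((255,475),(492,415),180)]:
    d=P(*b,z)-P(*a,z);print(np.degrees(np.arctan2(d[1],d[0])),np.hypot(*d[:2]),((P(*a,z)+P(*b,z))/2).round(1))
print('top',P(370,470,186),'disc',P(366,250,56))"
```

```text
60.09682066056642 29.21102025463806 [467.7 -38.6 140. ]
65.15395109839417 31.828282912226843 [466.5 -39.4 180. ]
top [467.19582787 -40.53320704 186.        ] disc [467.72460152 -40.88709478  56.        ]
```

```bash
python3 -c "
from h import *
plan((467.3,-40,213),62)"
```

```text
t 5.23 pos [471.8 -45.7 326.7] yaw 50.3 q7 51.0 n 3 gap 85.2 gf 0.0 F [0.7 0.  1.3]
[0.23, 0.05, 3.79, -0.0, -0.0, -3.9, 0]
[0.23, 0.07, 3.79, -0.0, -0.0, -3.9, 0]
[0.23, 0.08, 3.79, -0.0, -0.0, -3.9, 0]
```

>>> send_rows(increments=[0.35,0.1,1,0,0,-5.8,0,0.35,0.1,2,0,0,-5.8,0,0,0,2.5,0,0,0,0,0,0,2.5,0,0,0,0,0,0,2.3,0,0,0,0,0,0,1,0,0,0,0,0,0,0,0,0,0,0.3,0,0,0,0,0,0,0.4], newtons=50)

```text
time_s: 5.9
ee_pos: [468.8, -38.8, 215.1]
orientation: [[-0.884, 0.468, -0.0], [0.468, 0.884, -0.0], [-0.0, -0.0, -1.0]]
ft_force: [-0.0, 0.5, 0.2]
finger_gap: 63.9
grasp_force: 0.0
```

>>> send_rows(increments=[0,0,0,0,0,0,0.5,0,0,0,0,0,0,0.6,0,0,0,0,0,0,0.7,0,0,0,0,0,0,0.8,0,0,0,0,0,0,1,0,0,0,0,0,0,1,0,0,0,0,0,0,1])

```text
time_s: 6.48
ee_pos: [469.4, -40.1, 216.3]
orientation: [[-0.883, 0.47, 0.003], [0.47, 0.883, 0.0], [-0.002, 0.001, -1.0]]
ft_force: [-2.5, -1.1, 5.6]
finger_gap: 33.5
grasp_force: 50.2
```

```bash
python3 -c "
from h import *
plan((345,-40,400),90,1)"
```

```text
t 6.48 pos [469.4 -40.1 216.3] yaw 62.0 q7 68.0 n 6 gap 33.5 gf 50.2 F [-2.5 -1.1  5.6]
[1.82, -0.97, -3.07, 0.0, 0.0, -4.7, 1]
[1.9, -0.82, -3.07, 0.0, 0.0, -4.7, 1]
[1.96, -0.66, -3.06, 0.0, 0.0, -4.7, 1]
[2.01, -0.5, -3.06, 0.0, 0.0, -4.7, 1]
[2.04, -0.33, -3.06, 0.0, 0.0, -4.7, 1]
[2.06, -0.17, -3.06, 0.0, 0.0, -4.7, 1]
```

>>> send_rows(increments=[0,0,-1.5,0,0,0,1,0,0,-3,0,0,0,1,0.9,-0.5,-3,0,0,-4.7,1,1,-0.4,-3,0,0,-4.7,1,1,-0.3,0,0,0,-4.7,1,1,-0.2,0,0,0,-4.7,1,1,-0.1,0,0,0,-4.7,1,1,0,0,0,0,-4.5,1])

```text
time_s: 7.15
ee_pos: [405.5, -37.0, 319.6]
orientation: [[-1.0, -0.004, -0.0], [-0.004, 1.0, 0.001], [0.0, 0.001, -1.0]]
ft_force: [-0.3, -0.1, -2.0]
finger_gap: 33.1
grasp_force: 50.3
```

```bash
python3 -c "
from h import *
plan((412,238,312),90,1,30)"
```

```text
t 7.15 pos [405.5 -37.  319.6] yaw 90.2 q7 85.0 n 10 gap 33.1 gf 50.3 F [-0.3 -0.1 -2. ]
[-0.08, 2.75, 0.08, 0.0, -0.0, 0.0, 1]
[-0.07, 2.75, 0.08, 0.0, -0.0, 0.0, 1]
[-0.07, 2.75, 0.08, 0.0, -0.0, 0.0, 1]
[-0.07, 2.75, 0.08, 0.0, -0.0, 0.0, 1]
[-0.07, 2.75, 0.08, 0.0, -0.0, 0.0, 1]
[-0.07, 2.75, 0.08, 0.0, -0.0, 0.0, 1]
[-0.07, 2.75, 0.08, 0.0, -0.0, 0.0, 1]
[-0.07, 2.75, 0.08, 0.0, -0.0, 0.0, 1]
[-0.07, 2.75, 0.08, 0.0, -0.0, 0.0, 1]
[-0.07, 2.75, 0.08, 0.0, -0.0, 0.0, 1]
```

>>> send_rows(increments=[0,3.4,0.1,0,0,0,1,0,3.4,0.1,0,0,0,1,0,3.4,0.1,0,0,0,1,0,3.4,0.1,0,0,0,1,-0.1,3.4,0.1,0,0,0,1,-0.2,3.4,0.1,0,0,0,1,-0.2,3.5,0.1,0,0,0,1,-0.2,3.5,0.1,0,0,0,1])

```text
time_s: 7.82
ee_pos: [412.7, 238.3, 311.3]
orientation: [[-1.0, -0.0, -0.001], [-0.0, 1.0, 0.0], [0.001, 0.0, -1.0]]
ft_force: [0.3, -0.1, -1.2]
finger_gap: 33.0
grasp_force: 50.3
```

>>> send_rows(increments=[0,0,0,0,0,0,1,0,0,0,0,0,0,1])

```text
time_s: 7.98
ee_pos: [412.3, 239.4, 311.2]
orientation: [[-1.0, -0.006, -0.001], [-0.006, 1.0, -0.001], [0.001, -0.001, -1.0]]
ft_force: [0.6, -0.9, -1.2]
finger_gap: 33.2
grasp_force: 50.5
```

```bash
python3 -c "
from h import *
a=snap('scene','s4');b=snap('side','d4');plan((412,238,312),90,1,30)
w=snap('wrist','w4')
print([ (proj(c,(471,238,250)).round(),proj(c,(412,238,271)).round()) for c in (a,b,w)])
I=cv2.imread
r=lambda i,s:cv2.resize(i,None,fx=s,fy=s,interpolation=cv2.INTER_CUBIC)
S=r(I('pics/scene4.png' if 0 else 'pics/s4.png')[90:250,290:430],3);D=r(I('pics/d4.png')[80:240,120:260],3)
cv2.imwrite('pics/c4.png',np.hstack([S,D])[:, :800])"
```

```text
t 8.08 pos [413.1 236.  311.2] yaw 90.0 q7 56.0 n 1 gap 33.2 gf 50.5 F [ 0.1 -0.8 -1.5]
[0.11, 0.2, -0.08, -0.1, -0.1, -0.0, 1]
[(array([359., 138.]), array([350., 121.])), (array([180., 147.]), array([159., 149.])), (array([280., 369.]), array([281., 305.]))]
```

View pics/c4.png

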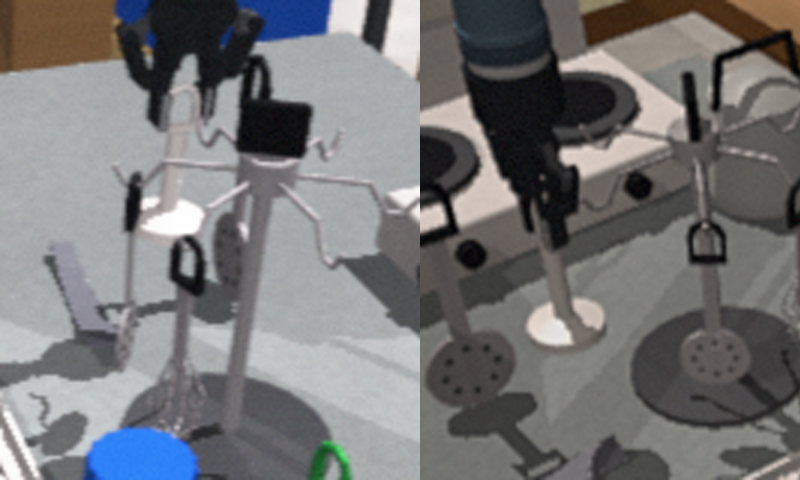

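Front hook seat at crop (597,205)/(210,145), matching predicted positions. Slide the eye over the tip.

>>> send_rows(increments=[-1.2,0.1,0,0,0,0,1,-1.2,0,0,0,0,0,1,-1.2,0,0,0,0,0,1,-1.2,0,0,0,0,0,1,-0.9,0,0,0,0,0,1,0,0,0,0,0,0,1])

```text
time_s: 8.63
ee_pos: [473.3, 237.0, 312.1]
orientation: [[-1.0, 0.003, 0.002], [0.003, 1.0, -0.0], [-0.002, -0.0, -1.0]]
ft_force: [0.4, -0.8, -1.8]
finger_gap: 33.3
grasp_force: 50.5
```

>>> send_rows(increments=[0.1,0,0.6,0,0,0,1,0,0,0.6,0,0,0,1,0,0,0.5,0,0,0,1,0,0,0.3,0,0,0,1,0,0,0,0,0,0,1])

```text
time_s: 9.05
ee_pos: [468.3, 237.6, 290.5]
orientation: [[-1.0, -0.001, -0.002], [-0.001, 1.0, -0.001], [0.002, -0.001, -1.0]]
ft_force: [-0.4, 0.6, -1.8]
finger_gap: 33.2
grasp_force: 50.5
```

```bash
python3 -c "
from h import *
plan((471,238,400),90,1,30)
a=snap('scene','s5');b=snap('side','d5')
I=cv2.imread
r=lambda i,s:cv2.resize(i,None,fx=s,fy=s,interpolation=cv2.INTER_CUBIC)
S=r(I('pics/s5.png')[95:195,310:410],4);D=r(I('pics/d5.png')[95:195,150:250],4)
cv2.imwrite('pics/c5.png',np.hstack([S,D])[:, :800])"
```

```text
t 9.05 pos [468.3 237.6 290.5] yaw 90.1 q7 61.0 n 4 gap 33.2 gf 50.5 F [-0.4  0.6 -1.8]
[-0.06, 0.01, -2.74, -0.0, -0.0, 0.0, 1]
[-0.06, 0.01, -2.74, -0.0, -0.0, 0.0, 1]
[-0.06, 0.01, -2.74, -0.0, -0.0, 0.0, 1]
[-0.07, 0.01, -2.74, -0.0, -0.0, 0.0, 1]
```

View pics/c5.png

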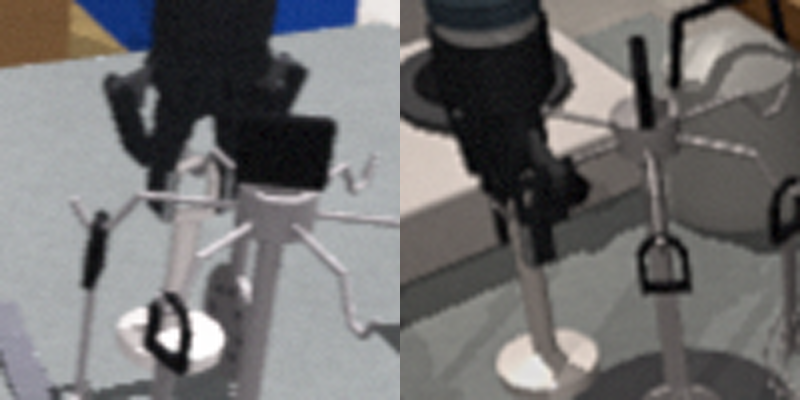

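The eye is threaded on the front hook (wire at (205,165) in the crop enters the eye). Lower a touch and release.

>>> send_rows(increments=[0,0,0.2,0,0,0,1,0,0,0,0,0,0,1,0,0,0,0,0,0,0.55,0,0,0,0,0,0,0.5,0,0,0,0,0,0,0.3,0,0,0,0,0,0,0.2,0,0,0,0,0,0,0.2,0,0,0,0,0,0,0.2])

```text
time_s: 9.82
ee_pos: [469.6, 237.9, 290.0]
orientation: [[-1.0, -0.0, 0.0], [-0.0, 1.0, 0.0], [-0.0, 0.0, -1.0]]
ft_force: [-0.3, -1.0, -0.5]
finger_gap: 68.1
grasp_force: 0.0
```

>>> send_rows(increments=[0,0,-1.5,0,0,0,0.2,0,0,-2,0,0,0,0.2,0,0,-3,0,0,0,0.2,0,0,-3.5,0,0,0,0.2,0,0,-3.5,0,0,0,0.2,0,0,-3.5,0,0,0,0,0,0,0,0,0,0,0])

```text
time_s: 10.4
ee_pos: [472.0, 238.9, 468.7]
orientation: [[-1.0, -0.0, 0.013], [-0.0, 1.0, 0.009], [-0.013, 0.009, -1.0]]
ft_force: [1.0, 0.5, 1.2]
finger_gap: 85.1
grasp_force: 0.0
```

```bash
python3 -c "
from h import *
plan((576,238,470),-30)
a=snap('scene','s6');b=snap('side','d6');w=snap('wrist','w6')
I=cv2.imread
r=lambda i,s:cv2.resize(i,None,fx=s,fy=s,interpolation=cv2.INTER_CUBIC)
S=r(I('pics/s6.png')[95:245,310:410],2.67)[:400];D=r(I('pics/d6.png')[95:245,150:250],2.67)[:400]; W=I('pics/w6.png')[220:420,140:400][:, :266]
W=cv2.resize(W,(266,205)); W=np.pad(W,((0,195),(0,0),(0,0)))
cv2.imwrite('pics/c6.png',np.hstack([S,D,W]))"
```

```text
t 10.4 pos [472.  238.9 468.7] yaw 90.0 q7 59.0 n 18 gap 85.1 gf 0.0 F [1.  0.5 1.2]
[-0.58, -0.01, 0.0, 0.1, -0.0, 6.7, 0]
[-0.57, 0.06, 0.0, 0.1, -0.0, 6.7, 0]
[-0.56, 0.13, 0.0, 0.1, -0.0, 6.7, 0]
[-0.54, 0.19, 0.0, 0.1, -0.0, 6.7, 0]
[-0.52, 0.25, -0.0, 0.1, -0.0, 6.7, 0]
[-0.49, 0.31, -0.0, 0.1, -0.0, 6.7, 0]
[-0.45, 0.37, -0.0, 0.1, -0.0, 6.7, 0]
[-0.4, 0.42, -0.0, 0.1, -0.0, 6.7, 0]
[-0.35, 0.46, -0.0, 0.1, -0.0, 6.7, 0]
[-0.29, 0.5, -0.0, 0.1, -0.0, 6.7, 0]
[-0.23, 0.53, -0.0, 0.1, -0.0, 6.7, 0]
[-0.17, 0.55, -0.0, 0.1, -0.0, 6.7, 0]
[-0.11, 0.57, -0.0, 0.1, -0.0, 6.7, 0]
[-0.04, 0.58, -0.0, 0.1, -0.0, 6.7, 0]
[0.03, 0.58, -0.0, 0.1, -0.0, 6.7, 0]
[0.1, 0.57, -0.01, 0.1, -0.0, 6.7, 0]
[0.16, 0.55, -0.01, 0.1, -0.0, 6.7, 0]
[0.22, 0.53, -0.01, 0.1, -0.0, 6.7, 0]
```

View pics/c6.png

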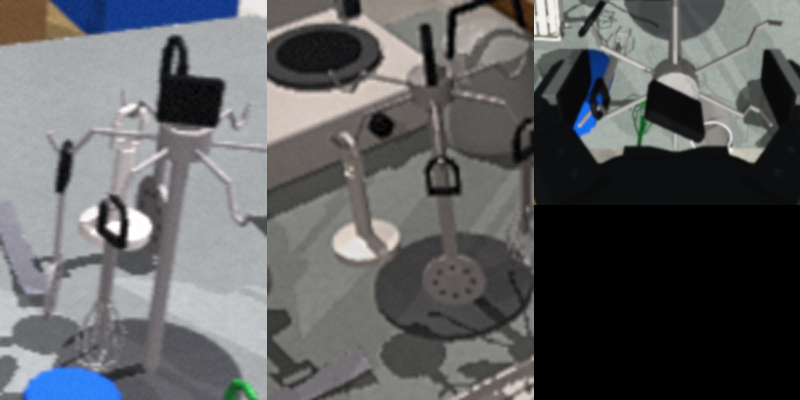

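Press hangs on hook 2. Now bring hook 1 to the front (+60°).

>>> send_rows(increments=[-0.6,0,0,0,0,7,0,-0.6,0.1,0,0,0,7,0,-0.6,0.1,0,0,0,7,0,-0.6,0.2,0,0,0,7,0,-0.5,0.3,0,0,0,7,0,-0.5,0.3,0,0,0,7,0,-0.5,0.4,0,0,0,7,0,-0.4,0.4,0,0,0,7,0])

```text
time_s: 11.22
ee_pos: [517.2, 236.1, 457.2]
orientation: [[-0.554, 0.832, -0.004], [0.832, 0.554, -0.003], [0.0, -0.005, -1.0]]
ft_force: [0.2, 0.6, -0.9]
finger_gap: 85.6
grasp_force: 0.0
```

>>> send_rows(increments=[-0.4,0.5,0,0,0,7,0,-0.3,0.5,0,0,0,7,0,-0.2,0.6,0,0,0,7,0,-0.2,0.6,0,0,0,7,0,-0.1,0.6,0,0,0,7,0,0,0.6,0,0,0,7,0,0.1,0.6,0,0,0,7,0,0.1,0.6,0,0,0,7,0])

```text
time_s: 11.88
ee_pos: [566.1, 234.1, 457.1]
orientation: [[0.38, 0.925, -0.004], [0.925, -0.38, -0.002], [-0.004, -0.003, -1.0]]
ft_force: [-0.9, -0.8, 0.5]
finger_gap: 85.6
grasp_force: 0.0
```

```bash
python3 -c "
from h import *
plan((576,238,379),-29.5)"
```

```text
t 11.88 pos [566.1 234.1 457.1] yaw -22.3 q7 -44.0 n 3 gap 85.6 gf 0.0 F [-0.9 -0.8  0.5]
[0.25, 0.26, 2.6, -0.1, 0.1, 2.4, 0]
[0.26, 0.25, 2.6, -0.1, 0.1, 2.4, 0]
[0.27, 0.24, 2.6, -0.1, 0.1, 2.4, 0]
```

>>> send_rows(increments=[0.4,0.4,0,0,0,3.6,0,0.4,0.4,1,0,0,3.6,0,0,0,3.4,0,0,0,0,0,0,3.4,0,0,0,0,0,0,0,0,0,0,0.5,0,0,0,0,0,0,1,0,0,0,0,0,0,1,0,0,0,0,0,0,1], newtons=40)

```text
time_s: 12.55
ee_pos: [578.4, 238.6, 384.4]
orientation: [[0.488, 0.873, 0.004], [0.873, -0.488, 0.002], [0.003, 0.002, -1.0]]
ft_force: [0.5, -0.1, 0.0]
finger_gap: 38.8
grasp_force: 0.0
```

>>> send_rows(increments=[0,0,0,0,0,0,1,0,0,0,0,0,0,1,0,0,0,0,0,0,1,0,0,0,0,0,0,1])

```text
time_s: 12.88
ee_pos: [575.7, 240.2, 384.6]
orientation: [[0.486, 0.874, -0.003], [0.874, -0.486, 0.004], [0.002, -0.004, -1.0]]
ft_force: [-6.1, 0.2, 4.5]
finger_gap: 11.1
grasp_force: 41.3
```

```bash
python3 -c "
from h import *
plan((576,238,379),30,1)"
```

```text
t 12.88 pos [575.7 240.2 384.6] yaw -29.1 q7 -49.0 n 9 gap 11.1 gf 41.3 F [-6.1  0.2  4.5]
[-0.02, 0.02, 0.06, -0.0, -0.0, -6.6, 1]
[-0.02, 0.01, 0.06, -0.0, -0.0, -6.6, 1]
[-0.02, 0.01, 0.06, -0.0, -0.0, -6.6, 1]
[-0.02, 0.01, 0.06, -0.0, -0.0, -6.6, 1]
[-0.02, 0.0, 0.06, -0.0, -0.0, -6.6, 1]
[-0.02, 0.0, 0.06, -0.0, -0.0, -6.6, 1]
[-0.02, -0.0, 0.06, -0.0, -0.0, -6.6, 1]
[-0.02, -0.0, 0.06, -0.0, -0.0, -6.6, 1]
[-0.02, -0.01, 0.06, -0.0, -0.0, -6.6, 1]
```

>>> send_rows(increments=[0,0,0,0,0,-1.5,1,0,0,0,0,0,-3,1,0,0,0,0,0,-4.5,1,0,0,0,0,0,-4.5,1,0,0,0,0,0,-4.5,1,0,0,0,0,0,-4.5,1,0,0,0,0,0,-4.5,1,0,0,0,0,0,-4.5,1])

```text
time_s: 13.55
ee_pos: [574.1, 240.6, 384.6]
orientation: [[-0.047, 0.999, -0.007], [0.999, 0.047, 0.004], [0.004, -0.006, -1.0]]
ft_force: [-10.7, -0.3, 7.3]
finger_gap: 11.5
grasp_force: 41.6
```

>>> send_rows(increments=[0,0,0,0,0,-4.5,1,0,0,0,0,0,-4.5,1,0,0,0,0,0,-4.5,1,0,0,0,0,0,-4.5,1,0,0,0,0,0,-4.5,1,0,0,0,0,0,-3,1,0,0,0,0,0,-2.1,1,0,0,0,0,0,0,1])

```text
time_s: 14.22
ee_pos: [572.7, 240.3, 384.6]
orientation: [[-0.503, 0.864, -0.01], [0.864, 0.503, 0.002], [0.007, -0.008, -1.0]]
ft_force: [-13.6, -0.2, 9.3]
finger_gap: 11.1
grasp_force: 41.8
```

>>> send_rows(increments=[0,0,0,0,0,0,1,0,0,0,0,0,0,1,0,0,0,0,0,0,0,0,0,0,0,0,0,0,0,0,0,0,0,0,0,0,0,-1.5,0,0,0,0,0,0,-3.5,0,0,0,0,0,0,-3.5,0,0,0,0])

```text
time_s: 14.88
ee_pos: [576.8, 237.7, 465.9]
orientation: [[-0.498, 0.867, -0.003], [0.867, 0.498, -0.002], [-0.0, -0.004, -1.0]]
ft_force: [0.2, 0.8, 0.7]
finger_gap: 82.0
grasp_force: 0.0
```

```bash
python3 -c "
from h import *
w=snap('wrist','w7'); snap('scene','s7');snap('side','d7')
plan((530,-325,350),60)"
```

```text
t 15.03 pos [579.2 238.  471.8] yaw 29.8 q7 7.0 n 16 gap 85.5 gf 0.0 F [ 0.4  0.6 -0.5]
[-2.9, -2.03, 0.74, 0.0, 0.0, -1.9, 0]
[-2.83, -2.12, 0.75, 0.0, 0.0, -1.9, 0]
[-2.76, -2.21, 0.75, 0.0, 0.0, -1.9, 0]
[-2.69, -2.3, 0.75, 0.0, 0.0, -1.9, 0]
[-2.61, -2.39, 0.75, 0.0, 0.0, -1.9, 0]
[-2.53, -2.47, 0.75, 0.0, 0.0, -1.9, 0]
[-2.45, -2.55, 0.75, 0.0, 0.0, -1.9, 0]
[-2.36, -2.63, 0.75, 0.0, 0.0, -1.9, 0]
[-2.27, -2.71, 0.75, 0.0, 0.0, -1.9, 0]
[-2.18, -2.78, 0.75, 0.0, 0.0, -1.9, 0]
[-2.09, -2.85, 0.75, 0.0, 0.0, -1.9, 0]
[-2.0, -2.92, 0.75, 0.0, 0.0, -1.9, 0]
[-1.9, -2.98, 0.76, 0.0, 0.0, -1.9, 0]
[-1.8, -3.04, 0.76, 0.0, 0.0, -1.9, 0]
[-1.7, -3.1, 0.76, 0.0, 0.0, -1.9, 0]
[-1.6, -3.15, 0.76, 0.0, 0.0, -1.9, 0]
```

```bash
python3 -c "
from h import *
plan((541,-333,345),102,0,41)"
```

```text
t 15.03 pos [579.2 238.  471.8] yaw 29.8 q7 7.0 n 15 gap 85.5 gf 0.0 F [ 0.4  0.6 -0.5]
[-3.17, -2.12, 0.83, 0.0, 0.0, -4.8, 0]
[-2.99, -2.38, 0.83, 0.0, 0.0, -4.8, 0]
[-2.78, -2.62, 0.83, 0.0, 0.0, -4.8, 0]
[-2.55, -2.85, 0.83, 0.0, 0.0, -4.8, 0]
[-2.3, -3.05, 0.83, 0.0, 0.0, -4.8, 0]
[-2.04, -3.23, 0.83, 0.0, 0.0, -4.8, 0]
[-1.76, -3.39, 0.83, 0.0, 0.0, -4.8, 0]
[-1.47, -3.53, 0.83, 0.0, 0.0, -4.8, 0]
[-1.17, -3.64, 0.83, 0.0, 0.0, -4.8, 0]
[-0.86, -3.72, 0.83, 0.0, 0.0, -4.8, 0]
[-0.54, -3.78, 0.84, 0.0, 0.0, -4.8, 0]
[-0.23, -3.81, 0.84, 0.0, 0.0, -4.8, 0]
[0.09, -3.82, 0.84, 0.0, 0.0, -4.8, 0]
[0.41, -3.79, 0.84, 0.0, 0.0, -4.8, 0]
[0.73, -3.75, 0.84, 0.0, 0.0, -4.8, 0]
```

>>> send_rows(increments=[-3.2,-2.1,0,0,0,-4.8,0,-3,-2.4,0,0,0,-4.8,0,-2.8,-2.6,0,0,0,-4.8,0,-2.55,-2.85,0,0,0,-4.8,0,-2.3,-3.05,1.2,0,0,-4.8,0,-2,-3.2,1.2,0,0,-4.8,0,-1.8,-3.4,1.2,0,0,-4.8,0,-1.5,-3.5,1.2,0,0,-4.8,0])

```text
time_s: 15.7
ee_pos: [557.0, -68.9, 417.5]
orientation: [[-0.931, 0.366, -0.001], [0.366, 0.931, -0.0], [0.001, -0.0, -1.0]]
ft_force: [0.5, -0.5, -1.1]
finger_gap: 85.7
grasp_force: 0.0
```

>>> send_rows(increments=[-1.2,-3.6,1.2,0,0,-4.8,0,-0.9,-3.7,1.2,0,0,-4.8,0,-0.5,-3.8,1.2,0,0,-4.8,0,-0.2,-3.8,1.2,0,0,-4.8,0,0.1,-3.8,1.2,0,0,-4.8,0,0.4,-3.8,1.2,0,0,-4.8,0,0.7,-3.75,0.4,0,0,-4.8,0,0,0,0,0,0,0,0])

```text
time_s: 16.37
ee_pos: [534.2, -343.5, 340.3]
orientation: [[-0.981, -0.195, -0.006], [-0.195, 0.981, -0.007], [0.008, -0.005, -1.0]]
ft_force: [-2.1, -1.9, 0.5]
finger_gap: 85.6
grasp_force: 0.0
```

>>> send_rows(increments=[0,0,0,0,0,0,0])

```text
time_s: 16.45
ee_pos: [537.4, -337.1, 341.2]
orientation: [[-0.98, -0.198, -0.004], [-0.198, 0.98, -0.001], [0.004, -0.001, -1.0]]
ft_force: [0.6, 0.6, -0.1]
finger_gap: 85.6
grasp_force: 0.0
```

```bash
python3 -c "
from h import *
s=snap('wrist','w8');u,v=proj(s,(541,-334,188)).round().astype(int);print(u,v)
plan((541,-333,345),102)
a=cv2.imread('pics/w8.png');u0=max(u-80,0);v0=max(min(v-70,280),0);print(u0,v0)
cv2.imwrite('pics/c8.png',cv2.resize(a[v0:v0+120,u0:u0+160],None,fx=5,fy=5,interpolation=cv2.INTER_CUBIC))"
```

```text
280 224
t 16.5 pos [ 539.1 -334.2  341.6] yaw 101.7 q7 139.0 n 1 gap 85.5 gf 0.0 F [1.  0.9 0.9]
[-0.21, 0.08, -0.34, 0.0, -0.1, -0.3, 0]
200 154
```

View pics/c8.png

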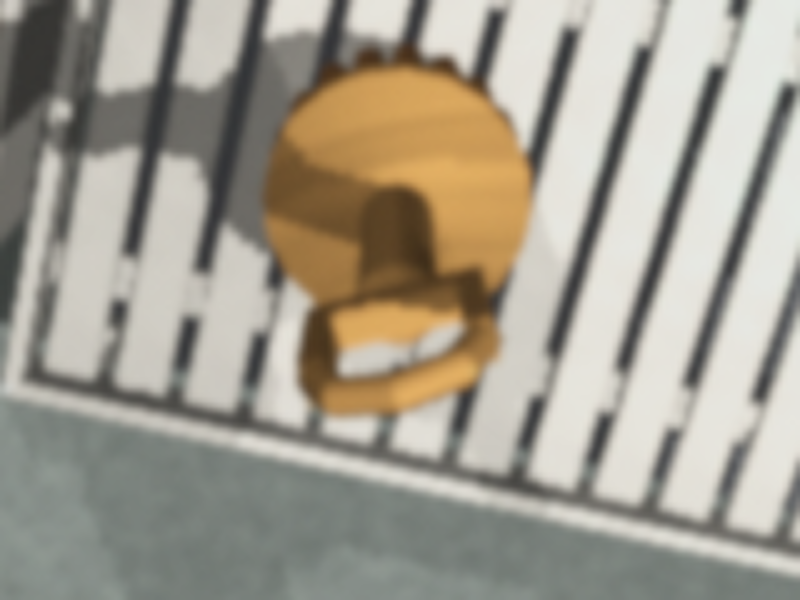

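Pot brush eye at crop (400,365), tilted about 14° in the picture; brush head at (397,190).

```bash
python3 -c "
from h import *
s=load('w8')
P=lambda u,v,z:atz(s,200+u/5,154+v/5,z)
for (a,b,z) in [((310,315),(485,272),152),((300,380),(497,335),190),((325,412),(492,362),190)]:
    d=P(*b,z)-P(*a,z);print(np.degrees(np.arctan2(d[1],d[0])),np.hypot(*d[:2]),((P(*a,z)+P(*b,z))/2).round(1))
print('top',P(402,393,198),'head',P(397,190,78))
x=P(402,393,198)
plan((541,-333,225),117)"
```

```text
115.95652082389711 33.80262847225082 [ 543.1 -334.2  152. ]
115.16737514264214 32.831287389167784 [ 541.3 -334.6  190. ]
119.32780401597547 28.583085372659372 [ 546.  -331.9  190. ]
top [ 543.96932937 -333.3886236   198.        ] head [ 542.38155057 -334.21164713   78.        ]
t 16.5 pos [ 539.1 -334.2  341.6] yaw 101.7 q7 139.0 n 4 gap 85.5 gf 0.0 F [1.  0.9 0.9]
[-0.06, 0.02, 2.92, 0.0, -0.0, -3.8, 0]
[-0.06, 0.01, 2.92, 0.0, -0.0, -3.8, 0]
[-0.06, 0.01, 2.92, 0.0, -0.0, -3.8, 0]
[-0.06, 0.01, 2.92, 0.0, -0.0, -3.8, 0]
```

>>> send_rows(increments=[-0.2,0.05,1,0,0,-4.7,0,-0.2,0,2,0,0,-4.7,0,0,0,2.5,0,0,-4.7,0,0,0,2.5,0,0,0,0,0,0,2.5,0,0,0,0,0,0,0.9,0,0,0,0,0,0,0,0,0,0,0.3,0,0,0,0,0,0,0.4], newtons=50)

```text
time_s: 17.17
ee_pos: [544.7, -330.1, 229.0]
orientation: [[-0.898, -0.44, -0.0], [-0.44, 0.898, 0.001], [-0.0, 0.001, -1.0]]
ft_force: [0.1, -0.5, 0.2]
finger_gap: 63.9
grasp_force: 0.0
```

>>> send_rows(increments=[0,0,0,0,0,0,0.5,0,0,0,0,0,0,0.6,0,0,0,0,0,0,0.7,0,0,0,0,0,0,0.8,0,0,0,0,0,0,1,0,0,0,0,0,0,1,0,0,0,0,0,0,1])

```text
time_s: 17.75
ee_pos: [545.2, -332.5, 231.2]
orientation: [[-0.899, -0.438, 0.004], [-0.438, 0.899, -0.002], [-0.003, -0.004, -1.0]]
ft_force: [-0.0, -0.1, 5.4]
finger_gap: 32.9
grasp_force: 50.3
```

```bash
python3 -c "
from h import *
plan((430,-200,335),90,1)"
```

```text
t 17.75 pos [ 545.2 -332.5  231.2] yaw 116.0 q7 154.0 n 6 gap 32.9 gf 50.3 F [-0.  -0.1  5.4]
[0.75, 2.82, -1.74, -0.0, 0.0, 4.3, 1]
[0.97, 2.76, -1.74, -0.0, 0.0, 4.3, 1]
[1.17, 2.68, -1.74, -0.0, 0.0, 4.3, 1]
[1.37, 2.58, -1.74, -0.0, 0.0, 4.3, 1]
[1.56, 2.47, -1.74, -0.0, 0.0, 4.3, 1]
[1.75, 2.35, -1.73, -0.0, 0.0, 4.3, 1]
```

>>> send_rows(increments=[0,0,-1.5,0,0,0,1,0,0,-3,0,0,0,1,0,0,-3,0,0,2,1,0.75,2.8,-1.2,0,0,4.8,1,1.5,3,0,0,0,4.8,1,1.8,3,0,0,0,4.8,1,2,3,0,0,0,4.8,1,2.2,3,0,0,0,4.8,1])

```text
time_s: 18.42
ee_pos: [425.4, -205.8, 314.9]
orientation: [[-1.0, 0.005, -0.002], [0.005, 1.0, 0.0], [0.002, 0.0, -1.0]]
ft_force: [0.1, 1.1, 0.2]
finger_gap: 33.1
grasp_force: 50.3
```

```bash
python3 -c "
from h import *
plan((411,238,314),90,1,35)"
```

```text
t 18.42 pos [ 425.4 -205.8  314.9] yaw 89.7 q7 111.0 n 13 gap 33.1 gf 50.3 F [0.1 1.1 0.2]
[0.13, 3.41, 0.01, 0.0, -0.0, -0.0, 1]
[0.13, 3.41, 0.01, 0.0, -0.0, -0.0, 1]
[0.13, 3.41, 0.01, 0.0, -0.0, -0.0, 1]
[0.12, 3.41, 0.01, 0.0, -0.0, -0.0, 1]
[0.12, 3.41, 0.01, 0.0, -0.0, -0.0, 1]
[0.12, 3.41, 0.01, 0.0, -0.0, -0.0, 1]
[0.12, 3.41, 0.01, 0.0, -0.0, -0.0, 1]
[0.12, 3.41, 0.01, 0.0, -0.0, -0.0, 1]
[0.12, 3.41, 0.01, 0.0, -0.0, -0.0, 1]
[0.12, 3.41, 0.01, 0.0, -0.0, -0.0, 1]
[0.12, 3.41, 0.01, 0.0, -0.0, -0.0, 1]
[0.11, 3.41, 0.01, 0.0, -0.0, -0.0, 1]
[0.11, 3.41, 0.01, 0.0, -0.0, -0.0, 1]
```

>>> send_rows(increments=[0.2,3.4,0,0,0,0,1,0.2,3.4,0,0,0,0,1,0.2,3.4,0,0,0,0,1,0.2,3.4,0,0,0,0,1,0.2,3.4,0,0,0,0,1,0.2,3.4,0,0,0,0,1,0.2,3.4,0,0,0,0,1,0.2,3.4,0,0,0,0,1])

```text
time_s: 19.08
ee_pos: [410.2, 66.6, 315.4]
orientation: [[-1.0, 0.0, -0.001], [0.0, 1.0, -0.0], [0.001, -0.0, -1.0]]
ft_force: [0.6, 0.9, -3.2]
finger_gap: 33.0
grasp_force: 50.3
```

>>> send_rows(increments=[0,3.4,0,0,0,0,1,0,3.4,0,0,0,0,1,0,3.4,0,0,0,0,1,0,3.4,0,0,0,0,1,0,3,0,0,0,0,1,0,0,0,0,0,0,1,0,0,0,0,0,0,1])

```text
time_s: 19.67
ee_pos: [410.3, 233.1, 315.2]
orientation: [[-1.0, -0.005, -0.002], [-0.005, 1.0, -0.001], [0.002, -0.001, -1.0]]
ft_force: [-0.1, -0.8, -0.9]
finger_gap: 33.1
grasp_force: 50.4
```

```bash
python3 -c "
from h import *
plan((471,238,314),90,1,12)
a=snap('scene','s9');b=snap('side','d9')
th=60.5+59.2
for n,p in [('tip',(454,238,265)),('seat',(471,238,250)),('hp',(411,238,271))]: print(n,((proj(a,p)-[310,85])*2.6).round(),((proj(b,p)-[110,95])*2.6+[390,0]).round())
I=cv2.imread
r=lambda i:cv2.resize(i,(390,390),interpolation=cv2.INTER_CUBIC)
cv2.imwrite('pics/c9.png',np.hstack([r(I('pics/s9.png')[85:235,310:460]),r(I('pics/d9.png')[95:245,110:260])]))"
```

```text
t 19.67 pos [410.3 233.1 315.2] yaw 90.3 q7 56.0 n 6 gap 33.1 gf 50.4 F [-0.1 -0.8 -0.9]
[-1.01, 0.08, 0.02, -0.0, -0.0, 0.0, 1]
[-1.01, 0.08, 0.02, -0.0, -0.0, 0.0, 1]
[-1.01, 0.08, 0.02, -0.0, -0.0, 0.0, 1]
[-1.01, 0.08, 0.02, -0.0, -0.0, 0.0, 1]
[-1.01, 0.08, 0.02, -0.0, -0.0, 0.0, 1]
[-1.01, 0.08, 0.02, -0.0, -0.0, 0.0, 1]
tip [121. 117.] [556. 130.]
seat [126. 138.] [572. 136.]
hp [103.  94.] [517. 140.]
```

View pics/c9.png

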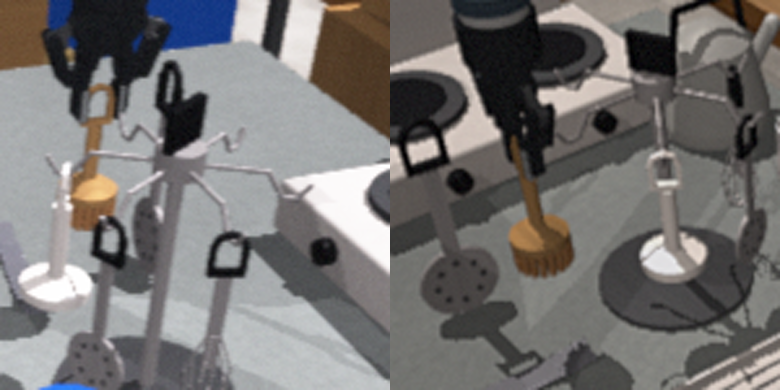

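Front hook's seat at crop (130,138)/(572,138), as predicted; brush head and eye in place. Threading.

>>> send_rows(increments=[0,0.3,0,0,0,0,1,0,0,0,0,0,0,1])

```text
time_s: 19.93
ee_pos: [411.6, 233.3, 315.7]
orientation: [[-1.0, 0.002, -0.0], [0.002, 1.0, -0.0], [0.0, -0.0, -1.0]]
ft_force: [-0.0, -0.6, -1.2]
finger_gap: 33.0
grasp_force: 50.4
```

>>> send_rows(increments=[-1.2,0,0,0,0,0,1,-1.2,0,0,0,0,0,1,-1.2,0,0,0,0,0,1,-1.2,0,0,0,0,0,1,-1.1,0,0,0,0,0,1,0,0,0,0,0,0,1])

```text
time_s: 20.43
ee_pos: [473.6, 233.6, 316.0]
orientation: [[-1.0, 0.003, 0.002], [0.003, 1.0, -0.0], [-0.002, -0.0, -1.0]]
ft_force: [-0.2, 0.5, -1.2]
finger_gap: 33.3
grasp_force: 50.4
```

>>> send_rows(increments=[0.2,0.4,0,0,0,0,1,0,0,0.6,0,0,0,1,0,0,0.6,0,0,0,1,0,0,0.6,0,0,0,1,0,0,0.4,0,0,0,1,0,0,0.2,0,0,0,1,0,0,0,0,0,0,1])

```text
time_s: 21.02
ee_pos: [467.8, 238.8, 292.4]
orientation: [[-1.0, -0.001, -0.001], [-0.001, 1.0, 0.0], [0.001, 0.0, -1.0]]
ft_force: [-1.1, -0.6, 3.3]
finger_gap: 32.8
grasp_force: 50.9
```

```bash
python3 -c "
from h import *
plan((471,238,292),90,1,30)
a=snap('scene','s10');b=snap('side','d10')
I=cv2.imread
r=lambda i:cv2.resize(i,(390,390),interpolation=cv2.INTER_CUBIC)
cv2.imwrite('pics/c10.png',np.hstack([r(I('pics/s10.png')[95:195,310:410]),r(I('pics/d10.png')[100:200,140:240])]))"
```

```text
t 21.02 pos [467.8 238.8 292.4] yaw 90.1 q7 59.0 n 1 gap 32.8 gf 50.9 F [-1.1 -0.6  3.3]
[-0.32, -0.08, 0.04, 0.0, -0.1, 0.1, 1]
```

View pics/c10.png

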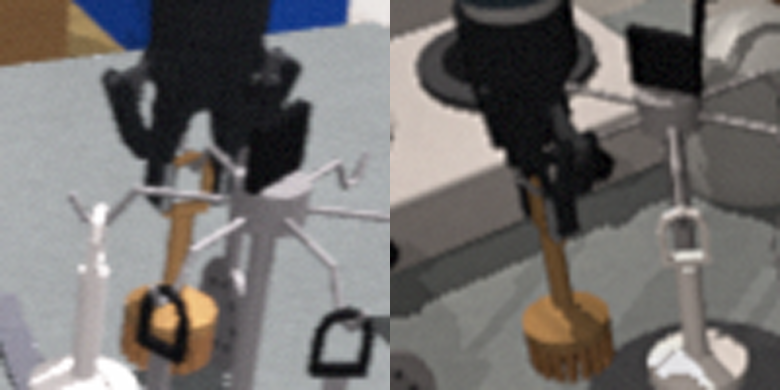

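Wire at (205,160) runs into the eye's top, and the force has turned upward (3.3 N): seated. Release, retreat, and swing over for the last turn.

>>> send_rows(increments=[0,0,0,0,0,0,1,0,0,0,0,0,0,0.55,0,0,0,0,0,0,0.5,0,0,0,0,0,0,0.3,0,0,0,0,0,0,0.2,0,0,0,0,0,0,0.2,0,0,0,0,0,0,0.2])

```text
time_s: 21.7
ee_pos: [468.5, 238.3, 291.7]
orientation: [[-1.0, -0.0, -0.0], [-0.0, 1.0, -0.0], [0.0, -0.0, -1.0]]
ft_force: [-0.0, 0.2, 0.1]
finger_gap: 68.2
grasp_force: 0.0
```

>>> send_rows(increments=[0,0,-1.5,0,0,0,0.2,0,0,-2,0,0,0,0.2,0,0,-3,0,0,0,0.2,0,0,-3.5,0,0,0,0.2,0,0,-3.5,0,0,0,0.2,0,0,-3.5,0,0,0,0,0,0,0,0,0,0,0])

```text
time_s: 22.28
ee_pos: [470.9, 239.6, 470.9]
orientation: [[-1.0, -0.0, 0.013], [-0.0, 1.0, 0.008], [-0.013, 0.008, -1.0]]
ft_force: [0.2, 0.6, 1.6]
finger_gap: 85.2
grasp_force: 0.0
```

```bash
python3 -c "
from h import *
plan((576,238,465),29.8)"
```

```text
t 22.28 pos [470.9 239.6 470.9] yaw 90.0 q7 59.0 n 9 gap 85.2 gf 0.0 F [0.2 0.6 1.6]
[-1.17, -0.02, 0.08, 0.1, 0.0, 6.7, 0]
[-1.16, 0.12, 0.08, 0.1, 0.0, 6.7, 0]
[-1.14, 0.25, 0.08, 0.1, 0.0, 6.7, 0]
[-1.1, 0.38, 0.08, 0.1, 0.0, 6.7, 0]
[-1.05, 0.51, 0.08, 0.1, 0.0, 6.7, 0]
[-0.98, 0.63, 0.07, 0.1, 0.0, 6.7, 0]
[-0.9, 0.74, 0.07, 0.1, 0.0, 6.7, 0]
[-0.81, 0.84, 0.07, 0.1, 0.0, 6.7, 0]
[-0.71, 0.93, 0.07, 0.1, 0.0, 6.7, 0]
```

>>> send_rows(increments=[-1.2,0,0,0,0,6.7,0,-1.2,0.1,0,0,0,6.7,0,-1.15,0.25,0,0,0,6.7,0,-1.1,0.4,0,0,0,6.7,0,-1.05,0.5,0,0,0,6.7,0,-1,0.65,0,0,0,6.7,0,-0.9,0.75,0,0,0,6.7,0,-0.8,0.85,0,0,0,6.7,0])

```text
time_s: 22.95
ee_pos: [563.5, 237.2, 461.4]
orientation: [[-0.589, 0.808, -0.0], [0.808, 0.589, -0.0], [-0.0, -0.0, -1.0]]
ft_force: [0.4, -0.8, 0.7]
finger_gap: 85.4
grasp_force: 0.0
```

>>> send_rows(increments=[-0.7,0.9,0,0,0,6.6,0,0,0,0,0,0,0,0])

```text
time_s: 23.12
ee_pos: [576.0, 236.2, 460.8]
orientation: [[-0.494, 0.87, 0.0], [0.87, 0.494, -0.001], [-0.001, -0.0, -1.0]]
ft_force: [0.5, 0.3, 0.2]
finger_gap: 85.3
grasp_force: 0.0
```

```bash
python3 -c "
from h import *
plan((576,238,381),29.8)"
```

```text
t 23.12 pos [576.  236.2 460.8] yaw 29.6 q7 5.0 n 3 gap 85.3 gf 0.0 F [0.5 0.3 0.2]
[0.06, 0.03, 2.66, -0.0, 0.0, -0.1, 0]
[0.05, 0.03, 2.66, -0.0, 0.0, -0.1, 0]
[0.05, 0.03, 2.66, -0.0, 0.0, -0.1, 0]
```

>>> send_rows(increments=[0.1,0.1,2.6,0,0,0,0,0,0,2.6,0,0,0,0,0,0,2.6,0,0,0,0,0,0,0,0,0,0,0.5,0,0,0,0,0,0,1,0,0,0,0,0,0,1,0,0,0,0,0,0,1,0,0,0,0,0,0,1], newtons=40)

```text
time_s: 23.78
ee_pos: [575.5, 238.7, 386.4]
orientation: [[-0.498, 0.867, 0.004], [0.867, 0.498, 0.002], [-0.0, 0.004, -1.0]]
ft_force: [-0.2, 0.2, 0.1]
finger_gap: 25.6
grasp_force: 0.0
```

>>> send_rows(increments=[0,0,0,0,0,0,1,0,0,0,0,0,0,1,0,0,0,0,0,0,1,0,0,0,0,0,0,1])

```text
time_s: 24.12
ee_pos: [573.8, 237.6, 386.0]
orientation: [[-0.497, 0.868, -0.002], [0.868, 0.497, -0.001], [0.0, -0.002, -1.0]]
ft_force: [-5.4, -2.5, 5.9]
finger_gap: 11.1
grasp_force: 42.0
```

>>> send_rows(increments=[0,0,0,0,0,-1.5,1,0,0,0,0,0,-3,1,0,0,0,0,0,-4.5,1,0,0,0,0,0,-4.5,1,0,0,0,0,0,-4.5,1,0,0,0,0,0,-4.5,1,0,0,0,0,0,-4.5,1,0,0,0,0,0,-4.5,1])

```text
time_s: 24.78
ee_pos: [573.8, 237.6, 386.0]
orientation: [[-0.879, 0.477, -0.002], [0.477, 0.879, -0.001], [0.001, -0.002, -1.0]]
ft_force: [-3.9, -2.6, 4.9]
finger_gap: 11.2
grasp_force: 42.0
```

>>> send_rows(increments=[0,0,0,0,0,-4.5,1,0,0,0,0,0,-4.5,1,0,0,0,0,0,-4.5,1,0,0,0,0,0,-4.5,1,0,0,0,0,0,-4.5,1,0,0,0,0,0,-3.5,1,0,0,0,0,0,-2.5,1,0,0,0,0,0,0,1])

```text
time_s: 25.45
ee_pos: [573.8, 237.5, 386.0]
orientation: [[-1.0, 0.002, -0.002], [0.002, 1.0, -0.001], [0.002, -0.001, -1.0]]
ft_force: [-5.4, -2.5, 4.4]
finger_gap: 10.9
grasp_force: 42.0
```

>>> send_rows(increments=[0,0,0,0,0,0,1,0,0,0,0,0,0,1,0,0,0,0,0,0,0,0,0,0,0,0,0,0,0,0,0,0,0,0,0,0,0,-1.5,0,0,0,0,0,0,-3.5,0,0,0,0,0,0,-3.5,0,0,0,0])

```text
time_s: 26.12
ee_pos: [574.1, 238.1, 467.5]
orientation: [[-1.0, 0.003, -0.004], [0.003, 1.0, -0.002], [0.004, -0.002, -1.0]]
ft_force: [1.4, 0.5, 0.9]
finger_gap: 82.5
grasp_force: 0.0
```

>>> send_rows(increments=[0,0,-2,0,0,0,0,2,0,-2,0,0,0,0,3,0,0,0,0,0,0,3.5,0,0,0,0,0,0,3.5,0,0,0,0,0,0,3,0,0,0,0,0,0,0,0,0,0,0,0,0,0,0,0,0,0,0,0])

```text
time_s: 26.78
ee_pos: [423.4, 239.4, 509.7]
orientation: [[-1.0, 0.0, 0.002], [0.0, 1.0, 0.001], [-0.002, 0.001, -1.0]]
ft_force: [-0.0, -0.5, 0.3]
finger_gap: 85.9
grasp_force: 0.0
```

```bash
python3 -c "
from h import *
a=snap('scene','s11');b=snap('side','d11');snap('wrist','w11')
plan((471,238,400),90)
I=cv2.imread
r=lambda i:cv2.resize(i,(400,510),interpolation=cv2.INTER_CUBIC)
for p in [(471,238,250)]: print(((proj(a,p)-[300,90])*2.55).round(),((proj(b,p)-[110,80])*2.55+[400,0]).round())
cv2.imwrite('pics/c11.png',np.hstack([r(I('pics/s11.png')[90:290,300:457]),r(I('pics/d11.png')[80:280,110:267])]))"
```

```text
t 26.93 pos [425.8 238.4 508.9] yaw 89.7 q7 56.0 n 4 gap 85.5 gf 0.0 F [ 0.4 -0.3 -0.9]
[-1.13, -0.0, 2.72, 0.0, 0.0, -0.1, 0]
[-1.13, -0.01, 2.72, 0.0, 0.0, -0.1, 0]
[-1.13, -0.01, 2.72, 0.0, 0.0, -0.1, 0]
[-1.13, -0.01, 2.72, 0.0, 0.0, -0.1, 0]
[150. 122.] [579. 172.]
```

View pics/c11.png

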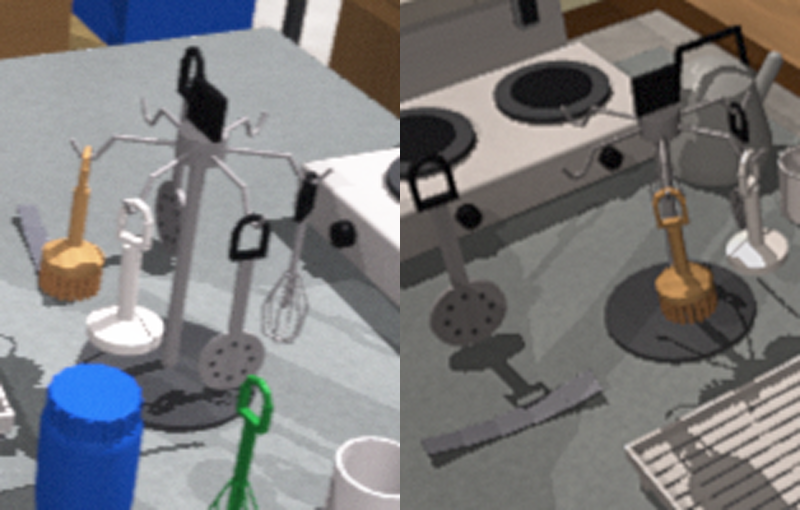

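All four tools hang, with empty hook 0 at the front, its seat at crop (150,122)/(580,172). Let it settle, then hand in.

>>> send_rows(increments=[0,0,0,0,0,0,0,0,0,0,0,0,0,0,0,0,0,0,0,0,0,0,0,0,0,0,0,0,0,0,0,0,0,0,0,0,0,0,0,0,0,0,0,0,0,0,0,0,0])

```text
time_s: 27.52
ee_pos: [424.7, 238.8, 508.8]
orientation: [[-1.0, 0.003, -0.0], [0.003, 1.0, -0.0], [0.0, -0.0, -1.0]]
ft_force: [-0.9, 0.5, -1.3]
finger_gap: 85.1
grasp_force: 0.0
```

```bash
python3 -c "
from station import env
print(env.job_done())"
```

```text
the job is handed in; nothing more can be done
None
```

I hung the press on hook 2 and the pot brush on hook 1, each after turning that hook to the front, and left empty hook 0 pointing to the front; the job is handed in at about 28 s, with no verdict returned.

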